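# Set the telescopic magnifier over the red culture dish

## Task

The magnifier's telescopic arm is locked half-way between two culture dishes by its red spring button. Push the button down, slide the arm lengthways with it until the lens stands over the dish with the red medium, and let the button snap fully up again in the hole there. Do not shift the red dish.

Things in the scene. Friction and masses are not known exactly. Their poses are not given: they have to be found in the camera images.
- button (a point): Centre of the red button cap (22 mm along the tube, 30 across, 14 high), 170 mm above the bench when up, over a fixed level white tube 24 mm wide, 28 high, 230 long, top at 150 mm. x: along the tube to the lens; y: across; z: up. Beside the tube all is free down to a base 14 mm high. Button and lens arm slide as one along a slot: first in the middle hole, the others 65 mm off in +x and in -x.
- snap (a joint): How far the button is pressed, m: 0 up, popped through a hole and locked; 0.010 fully down. Pressed 0.007 or more the arm slides (friction 1 to 2 N); let go between holes, the tube's wall keeps the button at about 0.006. Spring: 2 N at the top, 7 N fully down. In a hole there is 3 mm play each way along the tube; the slide stops 3 mm past each outer hole.
- lens (a point): Centre of the round clear magnifier lens in a black rim 90 mm across, on the end of the sliding arm, 136 mm above the bench, always 235 mm from the button along the button's x. It moves with the button; at the start it is about midway between two dishes.
- red_dish_center (a point): Centre (7 mm above the bench) of the dish with dark red medium: round, 54 mm across, 14 high, loose on the bench under the line of the arm, about 65 mm from under the starting lens, either towards the stand (slide to -x) or away from it (slide to +x). A like dish with amber medium has the other place; a stack of dishes elsewhere plays no part.
Mind the look-alikes: they are no part of the job. What is shaped like the part that bears red_dish_center but brown, green or grey is not meant.

How it is judged:
By the outcome, as a careful person would: the job done as asked, in the order asked, and still so for the second after the job is handed in, with the robot touching nothing.
It also fails if it takes over 35 s, if anything falls off the work surface, if the arm or the gripper's body presses on something with over 40 N, if the wrist force passes 120 N, or if a joint passes its speed limit or range.

## Robot

A 7-joint arm with a two-finger parallel gripper is mounted at the origin on the work surface. World frame = base frame: x ahead of the robot, y to its left, z up, the work surface at z = 0. Lengths are in m, angles in rad, forces in N, time in s.
With the tool pointing down it reaches from about 0.4 to 0.85 m from the base axis. Payload 10.4 kg.
Tool frame: the origin (TCP) lies at the very end of the fingers, on their centre line; the grasp point (between the pads) lies manip.hold_point_z behind it (manip.hold_point_z is the distance from the TCP to the grasp point, in m); z points along the fingers, y is the direction in which the jaws open and shut (so a half turn about z gives the same grasp; the last joint's range is limited). The gripper opens to 85 mm and grips with 20 to 120 N. Pads are 22 mm wide; open, the fingers measure 114 mm over their backs; the gripper's body (76 mm by 85 mm) begins 54 mm behind the grasp point. The pads swing forward as they close: fully open they stand 13 mm farther back than shut.
Start: joints at [1.171, 0.332, -0.065, 1.46, 0.022, 1.35, -0.088], TCP at [0.23, -0.581, 0.231] pointing down, gripper open.
Joint ranges: [-2.6, 2.6], [-0.5, 2.12], [-1.47, 1.34], [0.16, 2.42], [-1.27, 4.41], [0.06, 2.06], [-2.6, 2.6]. Speed limits (rad/s): [2.22, 2.22, 2.79, 2.79, 3.14, 3.14, 3.14].

## Interface

Orientations are given as a unit quaternion [x, y, z, w].
In Python, from workcell import manip gives the robot as it stands.
- The arm moves only by the tool jog_arm, never from a script. Its arguments are lists of equal length, an entry for each row: "translation": the shift along the world's x, y, z in mm, a list of three; "turn": the turn about the world's z in degrees. In form: {"translation": [[x, y, z], ...], "turn": [turn, ...]}. A call has 1 to 12 rows; each row is the pose to reach, as a shift and turn from the pose measured when the call began; what a row does not reach only later rows make up. A row lasts 1/12 s, in which the tool goes at most 41.7 mm and 7.16 degrees, less where a joint would pass 70% of its speed; a pose out of reach is approached as far as the arm can. A call with a gripper value outside its range is refused whole. "grip" is the finger opening in mm, from 0 to 85.4, set as the call begins (left out, the last holds). The fingers move at their own pace and stop on an object; "grip_force" is the grip in N (left out, the last holds). Time passes only in rows, so rows that repeat a pose let the fingers close. It gives the time, the measured TCP pose, the force and the opening at its end, in the units of the state.
- manip.get_obs(): the state, without advancing time (a new reading comes with each control period).
- manip.camera(name): name is "scene" or "top" or "wrist"; returns a dict with "frame" (480x640x3 uint8, red, green, blue), "mtx" (3x3 intrinsics, pixels), "k1" (the pictures are not rectified: a ray, as slopes to the right and down, at radius r is drawn at 1 + k1 r^2 times it, then the intrinsics apply), "pose" (4x4, takes a point from camera to world coordinates). Camera axes: x right, y down, z forward; pixel columns grow to the right and rows downward; lengths in m; the calibration is good to about 2 mm. A picture is of the moment at which its call begins. There is no depth.
- manip.hand_in(): hands the job in, once; it reports no verdict.
Trained networks look in a picture, given as the dict that the camera call returned (one of the last four; its "shot" number tells which), for a name from the list of things; names that differ only in an ending like _2 or _b are one class to them, and where a whole thing is asked for, a point or a joint stands for the part that bears it (a point fixed in the world has none). Each returns a list of dicts, best first, with "confidence" (0 to 1); they miss things now and then, are a little off and sometimes report something else, mostly with a low value. They report only what shows in the picture. A call takes as long as a camera call. They do not tell look-alikes from the thing itself.
- manip.outline_of(picture, label): "mask" (480x640 bool, what is visible of it) and "extent" ([left, top, right, bottom] in pixels, round what is visible of it).
- manip.pinpoint(picture, label): "at" ([column, row] in pixels: a listed point, or the origin of a listed thing).
The state is a dict: "clock": time; "joint_pos": joint angles; "joint_velocities": joint speeds; "tau": joint torques, N m; "position": TCP position; "ee_rot": TCP orientation; "ft_force": force on the tool from outside, world axes, zero at the start; "torque": the same for the moment, N m; "grip_width": opening from 0.0 (shut) to 1.0 (fully open).
Only numpy, scipy, OpenCV 4.12 (cv2) and the standard library are available. Lean on these libraries where they do the work, as an engineer would, in place of code of your own. Each camera call takes 0.05 s, during which the arm holds its last target. There are 200 camera calls.

## Working session

There is one attempt and no reset: what is moved stays moved. The work goes in short steps, Python scripts to look and compute and a tool call to move; the robot and the scene stay as the last step left them, time stands still between calls to the robot, and variables do not carry over. Pictures are saved under pics/ and viewed, about 8 in all and at most 12, crops included, and the job is handed in when it is done.

Besides the shell and the picture viewer there is one more tool, called after "Emit:" as name([rows], argument=value, ...), one row to a line, values as JSON. jog_arm: Moves the arm, as the interface text tells. Its arguments: {"type":"object","properties":{"translation":{"type":"array"},"turn":{"type":"array"},"grip":{"type":"number"},"grip_force":{"type":"number"}},"required":["translation","turn"]}

```bash
mkdir -p pics; cat > h.py <<'E'
import numpy as np, cv2
from workcell import manip
def ray(p,uv):
    K=p["mtx"]; x=np.array([(uv[0]-K[0,2])/K[0,0],(uv[1]-K[1,2])/K[1,1]]); d=x.copy()
    for _ in range(30): d=x/(1+p["k1"]*(d@d))
    T=p["pose"]; return T[:3,3],T[:3,:3]@np.array([d[0],d[1],1])
def at_z(p,uv,z):
    o,d=ray(p,uv); return o+d*(z-o[2])/d[2]
def tri(a,b):
    A=np.zeros((3,3));c=np.zeros(3)
    for o,d in (a,b):
        d=d/np.linalg.norm(d);M=np.eye(3)-np.outer(d,d);A+=M;c+=M@o
    return np.linalg.solve(A,c)
def save(p,n,crop=None,s=1):
    f=p["frame"]
    if crop: f=f[crop[1]:crop[3],crop[0]:crop[2]]
    cv2.imwrite("pics/"+n,cv2.resize(f[...,::-1],None,fx=s,fy=s,interpolation=cv2.INTER_CUBIC))
E
python3 - <<'E'
from h import *
np.set_printoptions(precision=4,suppress=True)
print(manip.get_obs(),manip.hold_point_z)
ps={}
for c in("scene","top"):
    p=manip.camera(c);save(p,c+"0.png");ps[c]=p
    for l,z in(("button",.17),("lens",.136),("red_dish_center",.007)):
        for r in manip.pinpoint(p,l)[:4]: print(c,l,np.array(r["at"]).round(1),round(r["confidence"],2),at_z(p,r["at"],z))
E
```

```text
{'clock': 0.0, 'joint_pos': array([ 1.1714,  0.3329, -0.0647,  1.461 ,  0.0216,  1.3499, -0.0885]), 'joint_velocities': array([-0.0016, -0.0011, -0.0004,  0.002 ,  0.0002, -0.0003, -0.0017]), 'tau': array([  0.0015, -62.5463,   0.05  , -39.1611,   0.0163,   0.0099,
         0.    ]), 'position': array([ 0.2298, -0.5808,  0.2305]), 'ee_rot': array([ 0.9823,  0.1873, -0.0002, -0.0007]), 'ft_force': array([-0.4083, -0.6658, -0.0414]), 'torque': array([ 0.0075, -0.0258,  0.0162]), 'grip_width': 1.0000981102089688} 0.0187
scene button [435.4 252.2] 0.66 [0.5418 0.1536 0.17  ]
scene lens [282.1 215.7] 0.57 [ 0.6206 -0.0697  0.136 ]
scene red_dish_center [313.8 275.9] 0.85 [ 0.6036 -0.0175  0.007 ]
scene red_dish_center [340.1 239.5] 0.77 [ 0.5098 -0.0396  0.007 ]
scene red_dish_center [282.4 326.5] 0.56 [0.7099 0.0149 0.007 ]
top button [204.4 267. ] 0.88 [0.5424 0.1501 0.17  ]
top lens [371.3 210.7] 0.83 [ 0.6236 -0.0762  0.136 ]
top red_dish_center [340.8 293.5] 0.95 [ 0.5128 -0.0384  0.007 ]
top red_dish_center [417.9 274.5] 0.86 [ 0.5425 -0.163   0.007 ]
top red_dish_center [327.6 238. ] 0.82 [ 0.6023 -0.0179  0.007 ]
top red_dish_center [309.2 174.1] 0.57 [0.7081 0.0115 0.007 ]
```

View pics/top0.png

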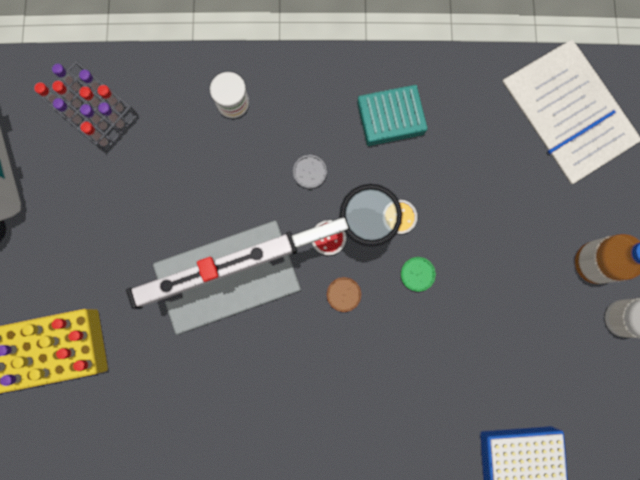

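View pics/scene0.png

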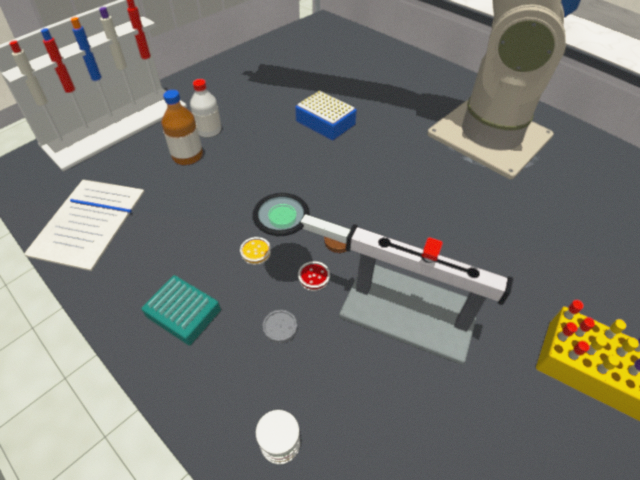

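The top view shows five dishes. Red is at (328,238), under the arm between the stand and the lens. Amber is at (402,216), beyond the lens. Brown is at (344,294), green at (418,274) and grey at (310,172); these three are look-alikes off the arm line. The red one fits, so the slide goes to -x, towards the stand. I'll confirm that in a crop and refine the tube axis.

```bash
python3 - <<'E'
from h import *
np.set_printoptions(precision=4,suppress=True)
s=manip.camera("scene");t=manip.camera("top")
g=lambda p,l:manip.pinpoint(p,l)[0]["at"]
for l in("button","lens"): print(l,tri(ray(s,g(s,l)),ray(t,g(t,l))))
for p,uv in((s,(314,276)),(t,(328,238))):
    print(p["frame"][uv[1]-3:uv[1]+4,uv[0]-3:uv[0]+4].reshape(-1,3).mean(0))
    for r in manip.outline_of(p,"button")[:1]: print(r["extent"])
# red-cap centroid + dish ellipse
for p,z,w in((s,.177,(415,230,455,265)),(t,.177,(190,250,225,285))):
    c=p["frame"][w[1]:w[3],w[0]:w[2]].astype(int);m=(c[...,0]>130)&(c[...,1]<70)
    v,u=np.nonzero(m);print("cap",u.mean()+w[0],v.mean()+w[1],at_z(p,(u.mean()+w[0],v.mean()+w[1]),.175))
# white tube top outline in top view
f=t["frame"].astype(int);m=((f.min(2)>190)).astype(np.uint8);m[:, :125]=0;m[:,292:]=0;m[:220]=0;m[310:]=0
v,u=np.nonzero(m);P=np.array([at_z(t,(a,b),.150)[:2] for a,b in zip(u,v)])
r=cv2.minAreaRect(P.astype(np.float32)*1000);print("tube",r,len(P))
vx,vy,x0,y0=cv2.fitLine(P.astype(np.float32),cv2.DIST_HUBER,0,.001,.001).ravel();print("axis deg",np.degrees(np.arctan2(vy,vx)),x0,y0)
a=cv2.resize(s["frame"][220:350,230:360],None,fx=3,fy=3,interpolation=2);b=cv2.resize(t["frame"][160:290,300:430],None,fx=3,fy=3,interpolation=2)
cv2.imwrite("pics/crop.png",np.hstack([a,b])[...,::-1])
E
```

```text
button [0.5417 0.1493 0.1712]
lens [ 0.6211 -0.0717  0.1348]
[201.8571  47.5918  46.6939]
[421.0, 241.3, 442.6, 264.1]
[195.6735 120.4286 119.2653]
[197.4, 254.2, 221.0, 280.9]
cap 431.9686520376176 248.04075235109718 [0.5431 0.1476 0.175 ]
cap 209.97333333333333 271.58666666666664 [0.5359 0.1417 0.175 ]
tube ((540.92431640625, 144.3750457763672), (23.664548873901367, 221.8550567626953), 19.361005783081055) 1710
axis deg -70.53575 0.5415237 0.14198995
```

View pics/crop.png

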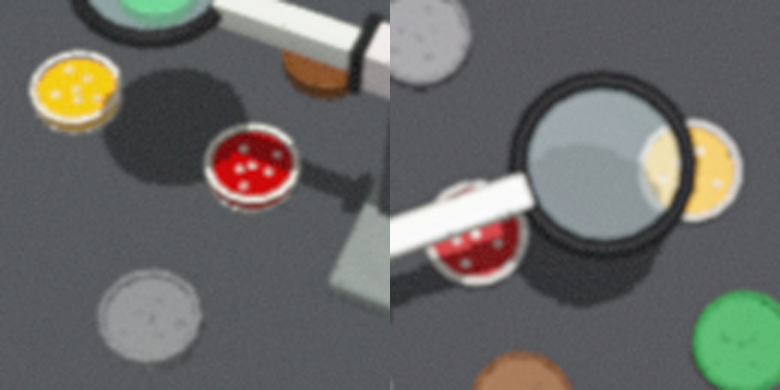

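Emit:
jog_arm([
  [0,0,30],
  [20,25,60],
  [40,60,70],
  [60,100,70],
  [75,140,70],
  [90,180,70],
  [105,220,70],
  [120,255,70],
  [135,290,70],
  [150,325,70],
  [165,360,70],
  [180,395,70],
], turn=[0,3,8,12,17,22,26,31,35,40,44,48])

```text
clock: 1.8
position: [0.4103, -0.1843, 0.3017]
ee_rot: [0.82, 0.572, 0.0, 0.001]
ft_force: [0.8, -1.5, -0.4]
grip_width: 1.0
```

The crop confirms it: the dark-red dish is on the stand side of the lens and amber is on the far side. Next I move above the button.

Emit:
jog_arm([
  [13,34,0],
  [26,68,0],
  [40,102,0],
  [53,136,0],
  [66,170,0],
  [80,204,0],
  [93,238,0],
  [106,270,0],
  [120,304,0],
  [132,334,0],
  [132,334,0],
  [132,334,0],
], turn=[4,8,12,16,20,24,28,32,36,39.8,39.8,39.8])

```text
clock: 2.8
position: [0.5421, 0.1518, 0.3013]
ee_rot: [0.575, 0.818, 0.0, -0.0]
ft_force: [-0.1, 0.0, -0.1]
grip_width: 0.998
```

```bash
python3 - <<'E'
from h import *
np.set_printoptions(precision=4,suppress=True)
p=manip.camera("wrist");save(p,"wrist1.png");o=manip.get_obs();print(o["position"],o["ee_rot"],p["pose"])
for r in manip.pinpoint(p,"button")[:2]: print(r["at"],r["confidence"],at_z(p,r["at"],.17))
f=p["frame"].astype(int);m=((f[...,0]>120)&(f[...,1]<70)&(f[...,2]<70)).astype(np.uint8)
n,l,st,c=cv2.connectedComponentsWithStats(m)
for i in range(1,n):
    if st[i,4]>200:
        v,u=np.nonzero(l==i);P=np.array([at_z(p,(a,b),.177)[:2]*1000 for a,b in zip(u,v)],np.float32)
        print(st[i],c[i],at_z(p,c[i],.177),cv2.minAreaRect(P))
E
```

```text
[0.5423 0.1501 0.3014] [0.5762 0.8173 0.0001 0.0002] [[ 0.941   0.3267  0.0888  0.5172]
 [ 0.3385 -0.9075 -0.2488  0.2158]
 [-0.0007  0.2642 -0.9645  0.4426]
 [ 0.      0.      0.      1.    ]]
[313.6, 229.2] 0.59 [0.536  0.1477 0.17  ]
[611  68  29  23 281] [620.4377  79.9359] [0.6925 0.3144 0.177 ] ((695.1033935546875, 315.5582580566406), (17.67449188232422, 12.078073501586914), 31.60410499572754)
[ 297  215   39   31 1073] [315.7819 230.2069] [0.5373 0.1493 0.177 ] ((537.3387451171875, 149.27194213867188), (28.05131721496582, 23.00666046142578), 18.823699951171875)
```

View pics/wrist1.png

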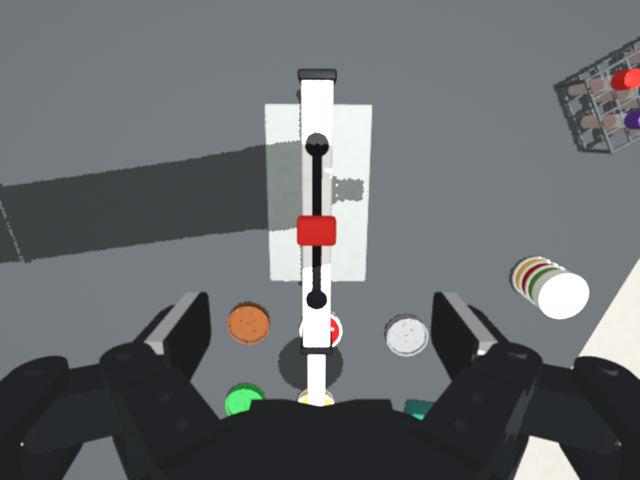

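The wrist view shows the tube upright in the image, so the yaw is right. The cap at (316,230) is about 4 mm off the jaw centre in y. I correct for that, descend part way and look again.

Emit:
jog_arm([
  [-4,-1,-25],
  [-4,-1,-55],
  [-4,-1,-85],
  [-4,-1,-100],
  [-4,-1,-100],
  [-4,-1,-100],
], turn=[0,0,0,0,0,0], grip=60)

```text
clock: 3.4
position: [0.5383, 0.1466, 0.2018]
ee_rot: [0.578, 0.816, -0.0, 0.001]
ft_force: [0.2, -0.4, 0.5]
grip_width: 0.706
```

```bash
python3 - <<'E'
from h import *
np.set_printoptions(precision=4,suppress=True)
p=manip.camera("wrist");save(p,"wrist2.png");o=manip.get_obs();print(o["position"],o["ee_rot"],o["grip_width"],o["clock"])
f=p["frame"].astype(int);m=((f[...,0]>120)&(f[...,1]<70)&(f[...,2]<70)).astype(np.uint8)
n,l,st,c=cv2.connectedComponentsWithStats(m)
for i in range(1,n):
    if st[i,4]>200: print(st[i],c[i],at_z(p,c[i],.177))
T=np.linalg.inv(p["pose"])
for z in(.2,.177):
  q=T@np.r_[o["position"][:2],z,1];print("tcp axis px at z",z,p["mtx"][0,0]*q[0]/q[2]+p["mtx"][0,2],p["mtx"][1,1]*q[1]/q[2]+p["mtx"][1,2])
E
```

```text
[0.5389 0.1472 0.2029] [0.5776 0.8163 0.0003 0.0012] 0.7053459775607264 3.45
[ 295  250   60   48 2620] [324.6859 273.1328] [0.5371 0.1503 0.177 ]
[585 293  37  32 222] [599.0405 302.3919] [0.668  0.1804 0.177 ]
tcp axis px at z 0.2 326.7382917172865 300.75226879134914
tcp axis px at z 0.177 326.0131844305769 279.8128061662577
```

View pics/wrist2.png

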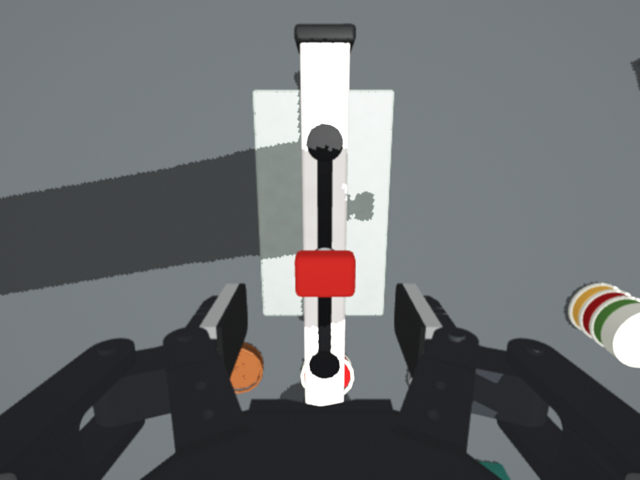

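In this view the cap is at (325,273), the pads' midpoint is near column 321, and the cap sits about 2.5 mm towards -x. I correct both, descend around the cap, and compare pads and cap again at the same depth.

Emit:
jog_arm([
  [1,3,-5],
  [1,3,-20],
  [1,3,-35],
  [1,3,-48],
  [1,3,-52],
  [1,3,-52],
], turn=[0,0,0,0,0,0], grip=50)

```text
clock: 3.95
position: [0.5397, 0.1501, 0.1504]
ee_rot: [0.578, 0.816, -0.0, 0.001]
ft_force: [0.6, 0.2, -0.4]
grip_width: 0.588
```

```bash
python3 - <<'E'
from h import *
np.set_printoptions(precision=4,suppress=True)
p=manip.camera("wrist");save(p,"wrist3.png");o=manip.get_obs();print(o["position"],o["ee_rot"],o["grip_width"],o["clock"],o["ft_force"])
f=p["frame"].astype(int);m=((f[...,0]>120)&(f[...,1]<70)&(f[...,2]<70)).astype(np.uint8)
n,l,st,c=cv2.connectedComponentsWithStats(m)
for i in range(1,n):
    if st[i,4]>200: print(st[i],c[i],at_z(p,c[i],.177))
E
```

```text
[0.54   0.1503 0.1512] [0.5776 0.8163 0.0004 0.0011] 0.5893961689424951 4.0 [-0.0654  0.8408  1.0875]
[ 279  299   82   67 5165] [319.6381 332.0205] [0.5368 0.1515 0.177 ]
```

View pics/wrist3.png

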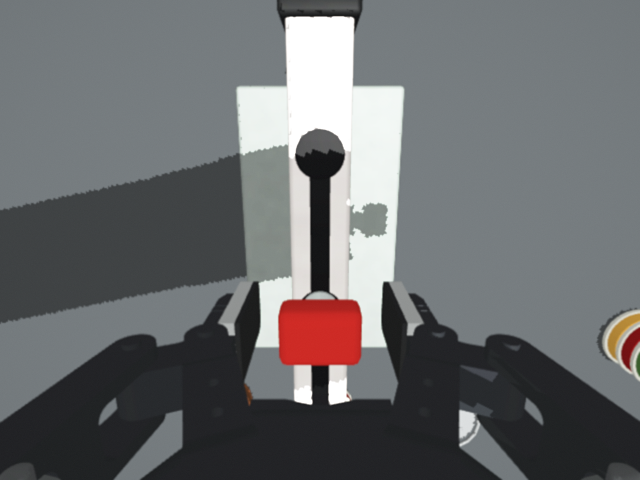

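The pads' inner edges are at columns 259 and 383 (midpoint 321) and the cap spans 279 to 361 (centre 320), so it is centred. I close gently.

Emit:
jog_arm([
  [0,0,0],
  [0,0,0],
  [0,0,0],
  [0,0,0],
  [0,0,0],
  [0,0,0],
], turn=[0,0,0,0,0,0], grip=25, grip_force=30)

```text
clock: 4.5
position: [0.5397, 0.1502, 0.1517]
ee_rot: [0.578, 0.816, 0.0, 0.001]
ft_force: [-5.0, -1.3, 2.3]
grip_width: 0.342
```

Emit:
jog_arm([
  [0,0,-3],
  [0,0,-6],
  [0,0,-9],
  [0,0,-10],
  [0,0,-10],
  [0,0,-10],
], turn=[0,0,0,0,0,0])

```text
clock: 5.0
position: [0.5397, 0.1503, 0.1425]
ee_rot: [0.578, 0.816, -0.0, 0.001]
ft_force: [-6.6, -1.7, 7.4]
grip_width: 0.342
```

Pressed about 9 mm with 7 N, which matches the spring. Now I slide 65 mm to -x.

Emit:
jog_arm([
  [-1,3,-1],
  [-3,9,-1],
  [-5,15,-1],
  [-7.5,21,-1],
  [-10,28,-1],
  [-12.5,35,-1],
  [-15,42,-1],
  [-17,48,-1],
  [-19,54,-1],
  [-21,59,-1],
  [-21.7,61.3,-1],
  [-21.7,61.3,-1],
], turn=[0,0,0,0,0,0,0,0,0,0,0,0])

```text
clock: 6.0
position: [0.5177, 0.2125, 0.1425]
ee_rot: [0.577, 0.817, 0.0, 0.002]
ft_force: [-6.3, -1.1, 8.3]
grip_width: 0.344
```

```bash
python3 - <<'E'
from h import *
np.set_printoptions(precision=4,suppress=True)
o=manip.get_obs();print(o["position"],o["ft_force"],o["grip_width"])
s=manip.camera("scene");t=manip.camera("top")
g=lambda p,l:(manip.pinpoint(p,l) or [{"at":(0,0)}])[0]["at"]
for l in("button","lens"): print(l,g(s,l),g(t,l),tri(ray(s,g(s,l)),ray(t,g(t,l))))
print([r["at"] for r in manip.pinpoint(s,"red_dish_center")])
a=cv2.resize(s["frame"][150:350,230:530],None,fx=2,fy=2);b=cv2.resize(t["frame"][150:350,100:400],None,fx=2,fy=2)
cv2.imwrite("pics/slid.png",cv2.resize(np.vstack([a,b]),(450,600))[...,::-1])
E
```

```text
[0.5177 0.2125 0.1425] [-6.3137 -1.1312  8.3456] 0.3442424085406903
button [479.1, 273.7] [160.9, 285.8] [0.518  0.213  0.1531]
lens [320.5, 227.0] [325.0, 228.9] [ 0.5973 -0.0104  0.1375]
[[281.2, 213.5], [315.3, 276.2], [281.4, 328.4], [340.5, 238.2]]
```

View pics/slid.png

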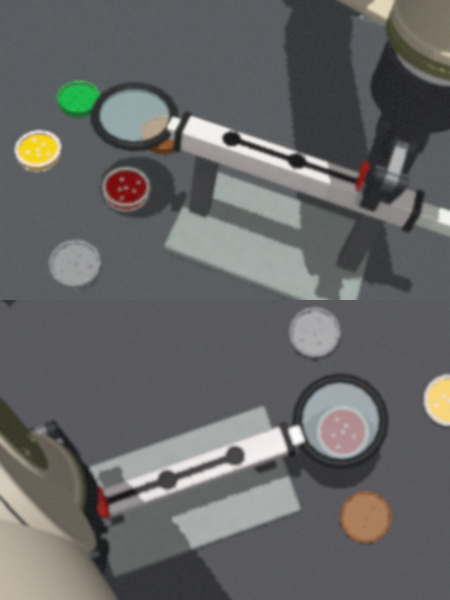

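The lens now stands over the red dish, the dish hasn't moved, and the slide measured 66 mm. I let the button rise under control; a catch on the wall would show as a downward force.

Emit:
jog_arm([
  [0,0,1],
  [0,0,3],
  [0,0,5],
  [0,0,7],
  [0,0,8],
  [0,0,8],
  [0,0,8],
], turn=[0,0,0,0,0,0,0])

```text
clock: 7.13
position: [0.5177, 0.2124, 0.1507]
ee_rot: [0.577, 0.816, 0.0, 0.001]
ft_force: [-4.8, -1.6, 2.7]
grip_width: 0.343
```

It rose 8 mm with 2.7 N upward, so it came through the hole. Release and retreat.

Emit:
jog_arm([
  [0,0,0],
  [0,0,0],
  [0,0,0],
  [0,0,0],
  [0,0,0],
  [0,0,15],
  [0,0,40],
  [0,0,70],
  [0,0,100],
  [0,0,130],
  [0,0,150],
  [0,0,150],
], turn=[0,0,0,0,0,0,0,0,0,0,0,0], grip=56)

```text
clock: 8.13
position: [0.519, 0.2134, 0.3053]
ee_rot: [0.577, 0.816, 0.003, 0.003]
ft_force: [-0.1, 0.9, -0.3]
grip_width: 0.655
```

```bash
python3 - <<'E'
from h import *
np.set_printoptions(precision=4,suppress=True)
o=manip.get_obs();print(o["position"],o["ft_force"],o["grip_width"])
s=manip.camera("scene");t=manip.camera("top");w=manip.camera("wrist")
for p in(s,t,w):
  for l,z in(("button",.17),("lens",.136),("red_dish_center",.007)):
    for r in manip.pinpoint(p,l)[:3]: print(l,np.array(r["at"]).round(1),round(r["confidence"],2),at_z(p,r["at"],z))
g=lambda p,l:(manip.pinpoint(p,l) or [{"at":(0,0)}])[0]["at"]
for a,b in((s,t),(s,w)): print("tri",tri(ray(a,g(a,"button")),ray(b,g(b,"button"))))
a=cv2.resize(s["frame"][200:320,400:560],(640,480),interpolation=2)[100:400]
b=cv2.resize(w["frame"][150:450,160:480],(320,300));c=cv2.resize(t["frame"][180:300,270:398],(320,300))
cv2.imwrite("pics/end.png",np.vstack([a,np.hstack([b,c])])[...,::-1])
E
```

```text
[0.519  0.2134 0.3053] [-0.1354  0.8506 -0.327 ] 0.6546548606856678
button [480.4 267.1] 0.87 [0.5205 0.2123 0.17  ]
lens [320.2 230.3] 0.55 [ 0.6012 -0.0065  0.136 ]
red_dish_center [315.  276.8] 0.75 [ 0.6035 -0.0147  0.007 ]
red_dish_center [281.5 326.3] 0.68 [0.7106 0.0136 0.007 ]
red_dish_center [281.9 214.5] 0.68 [ 0.5419 -0.1644  0.007 ]
button [159.7 283.9] 0.71 [0.5201 0.2091 0.17  ]
lens [323.2 225.3] 0.98 [ 0.603  -0.0084  0.136 ]
red_dish_center [311.7 171.8] 0.83 [0.712  0.0074 0.007 ]
red_dish_center [421.9 274.6] 0.75 [ 0.5423 -0.1695  0.007 ]
red_dish_center [341.6 295.3] 0.55 [ 0.5099 -0.0397  0.007 ]
button [316.9 228.3] 0.75 [0.5144 0.2097 0.17  ]
red_dish_center [252.3 366.5] 0.88 [ 0.5087 -0.0417  0.007 ]
red_dish_center [404.5 375.8] 0.65 [0.7085 0.0131 0.007 ]
tri [0.5197 0.2108 0.1681]
tri [0.515  0.2098 0.1641]
```

View pics/end.png

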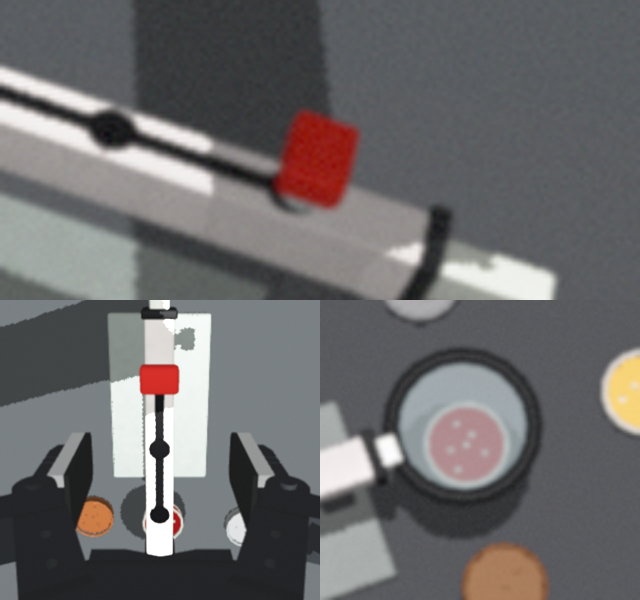

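The button's collar shows, and the lens is over the red dish. The networks' height of 168 mm is a little ambiguous, so I run one quantitative check on the red-cap silhouette, before against after.

```bash
python3 - <<'E'
from h import *
np.set_printoptions(precision=4,suppress=True)
P={c:manip.camera(c) for c in("scene","top")}
def cen(f,c,near):
    f=f.astype(int);m=((f[...,0]>f[...,1]*2.2)&(f[...,0]>f[...,2]*2.2)&(f[...,0]>80)).astype(np.uint8)
    n,l,st,ce=cv2.connectedComponentsWithStats(m);ok=[i for i in range(1,n) if st[i,4]>60]
    i=min(ok,key=lambda i:np.hypot(*(ce[i]-near)));return ce[i],st[i]
r=[]
for k,near in(("0",dict(scene=(433,250),top=(207,269))),("1",dict(scene=(480,267),top=(160,284)))):
    R=[]
    for c in("scene","top"):
        f=cv2.imread(f"pics/{c}0.png")[...,::-1] if k=="0" else P[c]["frame"]
        u,s=cen(f,c,near[c]);print(k,c,u,s);R.append(ray(P[c],u))
    r.append(tri(*R));print(r[-1])
print("move",r[1]-r[0])
# fixed gripper-derived xy shift -> scene row predicted for drop 0 / 6 mm
T=np.linalg.inv(P["scene"]["pose"]);K=P["scene"]["mtx"]
for d in(0,.006,.009):
    q=T@np.r_[r[0]+[-.0218,.0618,-d],1];print(d,K[:2,:2]@(q[:2]/q[2])+K[:2,2])
o=manip.outline_of(P["scene"],"red_dish_center")
s=manip.pinpoint(P["scene"],"red_dish_center");print([x["at"] for x in s if abs(x["at"][0]-314)<8])
E
```

```text
0 scene [431.8459 248.4532] [422 237  21  24 331]
0 top [207.2775 268.8988] [197 257  21  25 346]
[0.5398 0.1463 0.17  ]
1 scene [478.8314 264.3198] [469 253  20  24 344]
1 top [160.2714 285.5029] [150 274  21  24 350]
[0.518  0.2083 0.1701]
move [-0.0218  0.062   0.    ]
0 [480.6412 264.5961]
0.006 [479.3144 267.2512]
0.009 [478.6589 268.563 ]
[[314.6, 277.0]]
```

The silhouette gives cap heights of 170.0 mm before and 170.1 mm after, and a slide of 65.7 mm. The button is fully up in the -x hole.

```bash
python3 -c "
from workcell import manip
print(manip.hand_in(), manip.get_obs()['clock'])"
```

```text
the job is handed in; nothing more can be done
the job is handed in; nothing more can be done
```

The lens now stands over the red dish and the button is locked fully up in the -x hole. I've handed the job in. I gripped the red button across the tube, pressed it about 9 mm (7 N), and slid it about 66 mm towards the stand. It rose under control through the hole before I opened the gripper and retreated 150 mm. The arm clock stood at about 8.5 s of the 35 s allowed.

**Button:** comparing the red-cap silhouette before and after, the cap is back at 170 mm, with a net shift of 65.7 mm. The force when I let it up was +2.7 N, which matches an unobstructed spring.

**Red dish:** it stayed within detection noise, at pixel (314,276) before and (315,277) after in the scene view. The top view shows it inside the lens rim.

**Disagreements:**
- The trained network put the button at 168 mm (top and scene cameras) and 164 mm (wrist and scene). The silhouette and the force reading settled that in favour of fully up.
- The wrist camera's calibrated sideways position for the button was about 3–5 mm off the other cameras, so I centred the grip by comparing the pads with the cap directly.

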